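Turn the upturned jar tray over beneath the wire drying rack

ROBOT

A 6-joint arm with a two-finger parallel gripper is mounted at the origin on the work surface. World frame = base frame: x ahead of the robot, y to its left, z up, the work surface at z = 0. Lengths are in m, angles in rad, forces in N, time in s.
With the tool pointing down it reaches from about 0.325 to 0.9 m from the base axis. Payload 3.5 kg.
Tool frame: the origin (TCP) lies at the very end of the fingers, on their centre line; the grasp point (between the pads) lies 19 mm behind it; z points along the fingers, y is the direction in which the jaws open and shut (so a half turn about z gives the same grasp; the last joint's range is limited). The gripper opens to 85 mm and grips with 20 to 120 N. Pads are 22 mm wide; open, the fingers measure 114 mm over their backs; the gripper's body (76 mm by 85 mm) begins 54 mm behind the grasp point. The pads swing forward as they close: fully open they stand 13 mm farther back than shut.
Start: joints at [1.059, 0.276, -0.026, 1.268, 0, 1.467], TCP at [0.248, 0.573, 0.231] pointing down, gripper open.
Joint ranges: [-3.12, 3.12], [-0.85, 1.88], [-1.08, 1.24], [-1.95, 2.15], [-1.57, 1.53], [-3.14, 3.14]. Speed limits (rad/s): [2.57, 2.57, 3.14, 3.14, 3.14, 3.14].

INTERFACE

Orientations are given as a rotation vector (axis times angle).
In Python, from rig import ctrl, optics, order gives the robot as it stands.
- The arm moves only by the shell command python3 -m crank 'ROWS' [FORCE]. ROWS is JSON, a list of rows, each a list of 5 numbers: the shift along the world's x, y, z in units of 0.04 m (1.0 is 0.04 m), then the turn about the world's z in units of 0.15 rad (1.0 is 0.15 rad), then the closure, from 0 (fully open) to 1 (shut). In form: [[tx, ty, tz, twist, grip], ...]. A call has 1 to 5 rows; each row shifts and turns the commanded pose from where the row before left it; what a row does not reach is not made up. A row lasts 1/10 s, in which the tool goes at most 50 mm and 8.59 degrees, less where a joint would pass 70% of its speed; a pose out of reach is approached as far as the arm can. A call with a number of a shift or a turn outside -1 to 1 is refused whole. A call with a gripper value outside its range is refused whole. The fingers move at their own pace and stop on an object; FORCE is the grip in N (left out, the last holds). Time passes only in rows, so rows that do not move let the fingers close. It gives the time, the measured TCP pose, the force and the opening at its end, in the units of the state.
- ctrl.observe(): the state, without advancing time (a new reading comes with each control period).
- optics.camera(name): name is "scene" or "top" or "wrist"; returns a dict with "frame" (420x560x3 uint8, blue, green, red), "K" (3x3 intrinsics, pixels), "dist_coeffs" ([k1, k2, p1, p2, k3] as OpenCV has them; the pictures are not rectified), "pose" (4x4, takes a point from camera to world coordinates); the wrist camera has in their place "mount" (4x4, takes a point from camera to tool coordinates, whose origin is the TCP and whose axes are the flange's). Camera axes: x right, y down, z forward; pixel columns grow to the right and rows downward; lengths in m; the calibration is good to about 2 mm. A picture is of the moment at which its call begins: read the wrist's pose just before it. There is no depth.
- order.close_job(): hands the job in, once; it reports no verdict.
The state is a dict: "clock": time; "joint_pos": joint angles; "joint_vel": joint speeds; "tau": joint torques, N m; "position": TCP position; "ee_rot": TCP orientation; "wrist_force": force on the tool from outside, world axes, zero at the start; "moment": the same for the moment, N m; "finger_gap": finger opening in m.
Only numpy, scipy, OpenCV 4.12 (cv2) and the standard library are available. Lean on these libraries where they do the work, as an engineer would, in place of code of your own. Each camera call takes 0.05 s, during which the arm holds its last target.

TASK

The green jar tray is lying upside down under the low wire drying rack: without taking it out from under the rack, tip it over by one of its wooden handles so that it lies open side up. Then slide it along the table, without lifting it again, onto the blue mat under the rack, centred and square, and let go. Do not knock the rack with the tray, and leave the candle jars and the other things on the table and on the rack where they are.

Things in the scene. Friction and masses are not known exactly. Their poses are not given: they have to be found in the camera images.
- tray_centre (a point): Centre of the loose jar tray (0.27 kg): green metal box 130 (x) by 110 (y) by 30 mm, flat bottom, white inside, open on one face; starts upside down. Origin in the middle, 15 mm above the table either way up. z points out of the flat bottom: up at the start, down once turned over. A 14 mm tube rail runs along each long side (y = +-60 mm, mid-height): 134 mm wide in all. Handles at its -x end.
- grip_a (a point): Middle of a wooden handle of the tray, at tray x = -150, y = +60 mm, in line with the rail: round sleeve 16 mm in diameter, 56 mm long along x, axis 15 mm above the table, on a thin rod, its middle 85 mm in front of the box, out from under the rack towards the robot. It spins freely on its rod, so the tray swings about a held handle. Axes as tray_centre.
- grip_b (a point): Middle of the other handle, alike, at tray x = -150, y = -60 mm (120 mm from the first).
- rack: Fixed wire rack: open steel grid 200 mm deep (its x) by 500 wide (y) on four 12 mm posts at x = +-94, y = +-245 mm. Grid underside 165 mm, top 173 mm above the table. Origin on the table under its middle; x points away from the robot. Open at front and back. Beneath it stands only the tray; the table 200 mm in front is bare.
- mat: Blue mat 166 mm (its x) by 172 mm (its y) let into the table, flush, under the rack; fixed. Origin at its middle. The tray belongs centred on it, tray x along mat x, handles towards the robot.
- jar1_centre (a point): candle jar, glass with cream wax, 66 mm diameter, 78 mm tall, open, on the rack; origin at its centre. Leave alone.
- jar3_centre (a point): candle jar, glass with cream wax, 66 mm diameter, 80 mm tall, with a metal lid, on the rack; origin at its centre. Leave alone.
- jar4_centre (a point): candle jar, glass with cream wax, 66 mm diameter, 78 mm tall, open, on the table to the right; origin at its centre. Leave alone.
- jar5_centre (a point): candle jar, glass with cream wax, 66 mm diameter, 78 mm tall, open, on the table to the right; origin at its centre. Leave alone.
- pitcher_centre (a point): Steel pouring pitcher, 90 mm diameter, 110 mm tall, on the table to the left; origin at its centre. Leave alone.
- spoon_grip (a point): Spoon on the table to the right; point on its handle. Leave alone.
- sticks: Card 140 by 50 mm with three wooden stirring sticks, 4 mm high, on the table to the left; origin at the middle of its underside. Leave alone.

How it is judged:
On the way, in this order (a step that is already met when the one before it is completed fails the run):
1. the tray is tipped up on its edge with its middle beneath the rack (angle between tray_centre's own z axis and vertical between 1.2 and 2.2 rad and x of tray_centre in the frame of rack above -0.105 m), for 0.05 s.
2. the tray lies open side up on the table beneath the rack (angle between tray_centre's own z axis and vertical above 3.04 rad and height (world z) of tray_centre below 0.02 m and x of tray_centre in the frame of rack above -0.105 m), for 0.2 s.
At the end, for the whole second after the job is handed in: The tray lies flat on the table, open side up, its centre within 18 mm of the mat's centre along each of the mat's axes, square to the mat within 8 degrees, at rest and released (angle between tray_centre's own z axis and vertical above 3.07 rad and height (world z) of tray_centre below 0.019 m and x of tray_centre in the frame of mat between -0.018 and 0.018 m and y of tray_centre in the frame of mat between -0.018 and 0.018 m and angle between the x axis of tray_centre and the x axis of mat, either way round below 0.14 rad and linear speed of tray below 0.02 m/s and contact force between the fingers and tray below 0.1 N); the robot touches nothing.
It fails at once if the tray's middle comes out from under the rack's front edge (more than 5 mm past it) (not (x of tray_centre in the frame of rack above -0.105 m)).
It fails at once if the tray, once right way up, is lifted off the table (its centre above 50 mm) (angle between tray_centre's own z axis and vertical above 2.9 rad and height (world z) of tray_centre above 0.05 m).
It fails at once if the tray is knocked against the rack with more than 10 N (contact force between tray and rack above 10 N).
It fails at once if a jar, the pitcher, the spoon or the card of sticks is moved more than 25 mm (distance of any of jar1_centre, jar3_centre, jar4_centre, jar5_centre, pitcher_centre, spoon_grip, sticks from where it was at the start of the episode above 0.025 m).
It also fails if it takes over 58 s, if anything falls off the work surface, if the arm or the gripper's body presses on something with over 40 N, if the wrist force passes 120 N, or if a joint passes its speed limit or range.

## Working session

There is one attempt and no reset: what is moved stays moved. The work goes in short steps, Python scripts to look and compute and a shell command to move; the robot and the scene stay as the last step left them, time stands still between calls to the robot, and variables do not carry over. Pictures are saved under pics/ and viewed, and the job is handed in when it is done.

```bash
ls; mkdir -p pics; python3 - <<'E'
from rig import ctrl, optics
import cv2
s=ctrl.observe(); print(s)
for n in ["scene","top","wrist"]:
    c=optics.camera(n); cv2.imwrite(f"pics/{n}0.png",c["frame"]); print(n,c["K"],c["dist_coeffs"],c.get("pose",c.get("mount")))
E
```

```text
pics
{'clock': 0.0, 'joint_pos': array([ 1.05857684e+00,  2.77103723e-01, -2.78947596e-02,  1.26799275e+00,
        3.34322938e-05,  1.46742435e+00]), 'joint_vel': array([-0.00055514,  0.00033281, -0.00014064, -0.00047085,  0.00087421,
        0.00053726]), 'tau': array([-1.74723675e-03, -4.45509017e+01,  2.95203674e+01,  1.64629275e-02,
       -2.65876097e-04,  6.88775863e-07]), 'position': array([0.24806978, 0.57281056, 0.23017134]), 'ee_rot': array([-0.63761083, -3.07549481,  0.00326908]), 'wrist_force': array([-0.54376128, -0.2280565 , -0.08264658]), 'moment': array([-0.03519315,  0.01260236, -0.09571741]), 'finger_gap': 0.08509445427650378}
scene [[504.22203651   0.         284.71803848]
 [  0.         504.22203651 203.89631931]
 [  0.           0.           1.        ]] [0.0017575 0.        0.        0.        0.       ] [[ 0.66291237  0.46248965 -0.58877034  1.3023457 ]
 [ 0.7486421  -0.39994573  0.52875176 -0.6419965 ]
 [ 0.00906603 -0.79129434 -0.6113682   0.92047027]
 [ 0.          0.          0.          1.        ]]
top [[422.96823098   0.         280.32571558]
 [  0.         422.96823098 212.76886171]
 [  0.           0.           1.        ]] [-0.1274906  0.         0.         0.         0.       ] [[ 0.02319595 -0.99757889  0.06556146  0.48481801]
 [-0.99962175 -0.0241127  -0.01322634  0.04196497]
 [ 0.01477518 -0.06522986 -0.99776087  1.32177667]
 [ 0.          0.          0.          1.        ]]
wrist [[316.50137918   0.         273.56129675]
 [  0.         316.50137918 211.46552621]
 [  0.           0.           1.        ]] [-0.07544937  0.          0.          0.          0.        ] [[ 4.76611234e-04 -9.59807418e-01 -2.80659034e-01  7.15114920e-02]
 [ 9.99999732e-01  3.01644792e-04  6.66610280e-04  5.32409230e-04]
 [-5.55158156e-04 -2.80659276e-01  9.59807305e-01 -1.42316015e-01]
 [ 0.00000000e+00  0.00000000e+00  0.00000000e+00  1.00000000e+00]]
```

View pics/scene0.png

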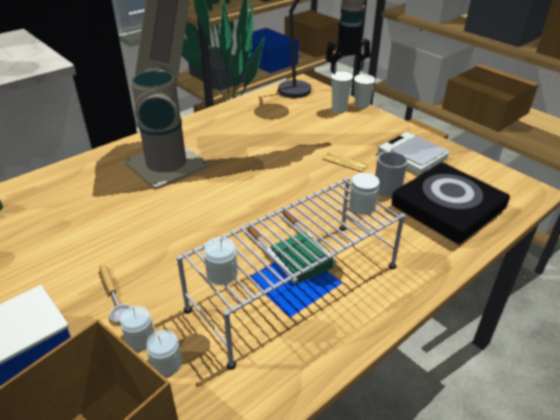

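View pics/top0.png

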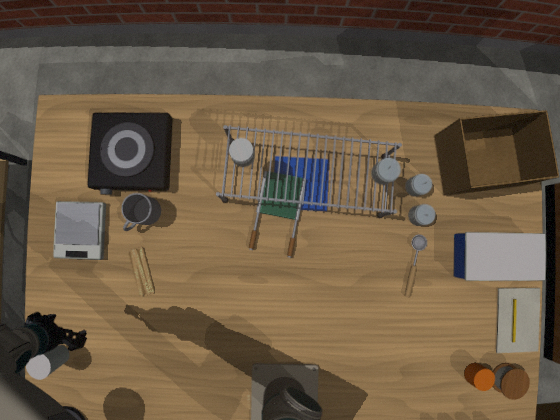

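```bash
cat > h.py <<'E'
import numpy as np, cv2
from rig import ctrl, optics
def ray(c,px,z):
    px=np.asarray(px,float).reshape(-1,1,2)
    n=cv2.undistortPoints(px,c["K"],c["dist_coeffs"]).reshape(-1,2)
    d=np.c_[n,np.ones(len(n))]@c["pose"][:3,:3].T; o=c["pose"][:3,3]
    return o+d*((z-o[2])/d[:,2])[:,None]
E
python3 - <<'E'
from h import *
c=optics.camera("top"); f=c["frame"]
cv2.imwrite("pics/topz.png",cv2.resize(f[110:270,205:415],None,fx=3.8,fy=3.7,interpolation=cv2.INTER_CUBIC))
hsv=cv2.cvtColor(f,cv2.COLOR_BGR2HSV)
for n,lo,hi,z in [("blue",(110,150,60),(130,255,255),0),("green",(60,70,30),(95,255,255),.03)]:
    m=cv2.inRange(hsv,lo,hi); m[:100]=0;m[230:]=0;m[:,:200]=0;m[:,:1]=0;m[:,400:]=0
    p=np.argwhere(m)[:,::-1]; r=cv2.minAreaRect(p.astype(np.float32)); b=cv2.boxPoints(r)
    print(n,len(p),r); print(ray(c,b,z).round(4), ray(c,[r[0]],z).round(4))
m=cv2.inRange(hsv,(5,90,40),(20,255,150)); m[:228]=0;m[262:]=0;m[:,:240]=0;m[:,310:]=0
k,l,s,ce=cv2.connectedComponentsWithStats(m)
for i in range(1,k):
    if s[i,4]>15: print(s[i],ce[i],ray(c,[ce[i]],.015).round(4), cv2.minAreaRect(np.argwhere(l==i)[:,::-1].astype(np.float32)))
E
```

```text
blue 714 ((300.95465087890625, 182.99794006347656), (52.218807220458984, 50.49332046508789), 2.6025619506835938)
[[ 0.5892  0.0455  0.    ]
 [ 0.7495  0.0422  0.    ]
 [ 0.7465 -0.1235  0.    ]
 [ 0.5857 -0.1185  0.    ]] [[ 0.6672 -0.0384  0.    ]]
green 776 ((280.83380126953125, 194.56417846679688), (35.238922119140625, 41.8863525390625), 10.885527610778809)
[[ 0.5711  0.0884  0.03  ]
 [ 0.6988  0.0674  0.03  ]
 [ 0.6808 -0.0397  0.03  ]
 [ 0.5533 -0.018   0.03  ]] [[0.6257 0.0246 0.03  ]]
[ 240  228   70   34 2108] [274.04743833 245.01565465] [[0.4706 0.0417 0.015 ]] ((274.5, 244.5), (33.0, 69.0), 90.0)
```

View pics/topz.png

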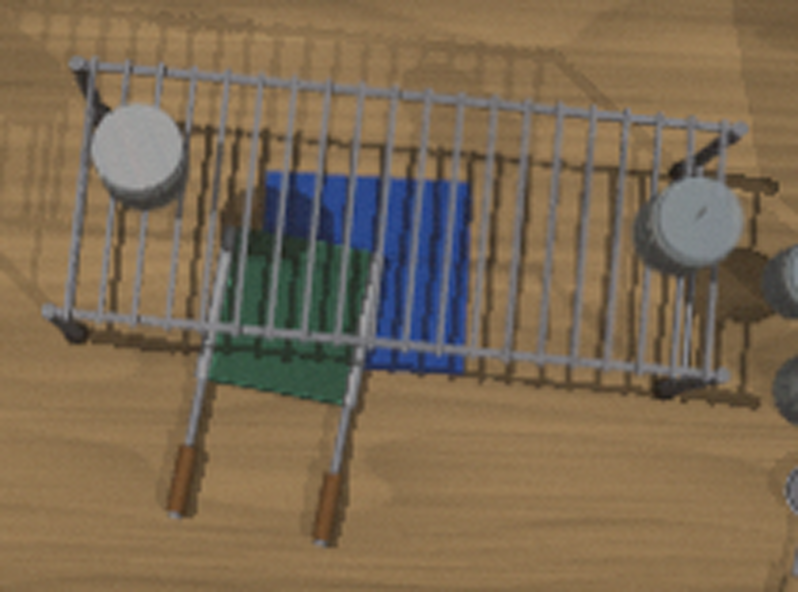

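```bash
python3 - <<'E'
from h import *
c=optics.camera("top")
z2p=lambda a: np.array([[x/3.8+205,y/3.7+110] for x,y in a])-0.35
P=lambda n,a,z: print(n,ray(c,z2p(a),z).round(4).tolist())
P("hand",[(181,481),(327,509)],.015)
P("handends",[(188,448),(176,514),(334,475),(321,543)],.015)
P("mat",[(268,172),(470,182),(463,372)],0)
P("rack",[(77,64),(740,128),(725,378),(50,312)],.17)
r=ray(c,z2p([(77,64),(740,128),(725,378),(50,312)]),.17);print(r.mean(0), np.degrees(np.arctan2(*(r[0]-r[3])[[1,0]])),np.degrees(np.arctan2(-(r[0]-r[1])[0],(r[0]-r[1])[1])))
E
```

```text
hand [[0.4855, 0.1092, 0.015], [0.465, -0.0098, 0.015]]
handends [[0.5132, 0.1042, 0.015], [0.458, 0.1125, 0.015], [0.4935, -0.0149, 0.015], [0.4366, -0.0056, 0.015]]
mat [[0.7509, 0.0449, 0.0], [0.7469, -0.124, 0.0], [0.5833, -0.1204, 0.0]]
rack [[0.7959, 0.1864, 0.17], [0.7615, -0.3033, 0.17], [0.5709, -0.2917, 0.17], [0.6079, 0.1991, 0.17]]
[ 0.68405179 -0.05238176  0.17      ] -3.886393718169372 -4.029002763244463
```

```bash
cat >> h.py <<'E'
from scipy.spatial.transform import Rotation as R
def st():
    s=ctrl.observe(); r=R.from_rotvec(s["ee_rot"]).as_matrix()
    yaw=np.degrees(np.arctan2(r[1,1],r[0,1]))  # tool y direction
    print("t",round(s["clock"],2),"pos",s["position"].round(4),"tooly",round(yaw,2),"z",r[:,2].round(3),"gap",round(s["finger_gap"],4),"F",s["wrist_force"].round(2),"j",s["joint_pos"].round(2))
E
python3 -c "
from h import *
st()"
```

```text
t 0.25 pos [0.2483 0.5732 0.2307] tooly 66.58 z [-0.001 -0.001 -1.   ] gap 0.085 F [ 0.44 -0.06  0.55] j [ 1.06  0.28 -0.03  1.27 -0.    1.47]
```

```bash
python3 -m crank '[[0.5,-0.97,0,0.2,0.4],[0.5,-0.97,0,0.2,0.4],[0.5,-0.97,0,0.2,0.4],[0.5,-0.97,0,0.2,0.4],[0.5,-0.97,0,0.2,0.4]]' 40
python3 -m crank '[[0.5,-0.97,0,0.2,0.4],[0.5,-0.97,0,0.2,0.4],[0.5,-0.97,0,0.18,0.4],[0.5,-0.97,0,0,0.4],[0.5,-0.97,0,0,0.4]]'
python3 -m crank '[[0.5,-0.97,0,0,0.4],[0.4,-0.9,0,0,0.4],[0,0,0,0,0.4],[0,0,0,0,0.4]]'
python3 - <<'E'
from h import *
st()
for n in ("top","wrist"): cv2.imwrite(f"pics/{n}1.png",optics.camera(n)["frame"])
E
```

```text
clock: 0.75
position: [0.3489, 0.3779, 0.2313]
ee_rot: [0.403, 3.115, 0.0]
wrist_force: [1.1, 0.2, -0.1]
finger_gap: 0.0513
clock: 1.25
position: [0.4489, 0.1838, 0.2314]
ee_rot: [0.269, 3.13, 0.0]
wrist_force: [0.7, 0.1, -0.4]
finger_gap: 0.0513
clock: 1.65
position: [0.4845, 0.1101, 0.2312]
ee_rot: [-0.273, -3.129, -0.001]
wrist_force: [-0.2, 0.5, 0.8]
finger_gap: 0.0513
t 1.65 pos [0.4845 0.1101 0.2312] tooly 80.03 z [-0.001  0.001 -1.   ] gap 0.0513 F [-0.19  0.55  0.76] j [ 0.09  0.05 -0.3   1.23  0.    0.27]
```

View pics/wrist1.png

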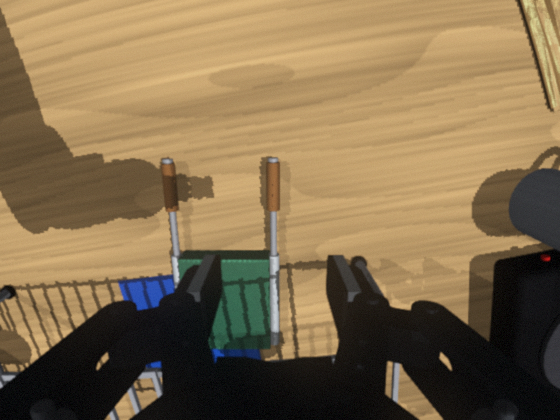

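```bash
python3 - <<'E'
from h import *
s=ctrl.observe(); c=optics.camera("wrist")
T=np.eye(4);T[:3,:3]=R.from_rotvec(s["ee_rot"]).as_matrix();T[:3,3]=s["position"]
c["pose"]=T@c["mount"]
hsv=cv2.cvtColor(c["frame"],cv2.COLOR_BGR2HSV)
m=cv2.inRange(hsv,(3,130,30),(14,255,190)); m[:150]=0;m[230:]=0;m[:,:150]=0;m[:,310:]=0
k,l,S,ce=cv2.connectedComponentsWithStats(m)
for i in range(1,k):
    if S[i,4]>60: print(S[i],ce[i],ray(c,[ce[i]],.018).round(4))
print(ray(c,[(273.5,157),(273.5,211),(167,158),(172.5,211)],.015).round(4))
E
```

```text
[266 163  13  48 398] [272.42964824 186.83668342] [[0.4868 0.1104 0.018 ]]
[161 164  16  48 326] [167.85276074 184.96625767] [[ 0.4639 -0.0079  0.018 ]]
[[ 0.4539  0.1173  0.015 ]
 [ 0.5163  0.1066  0.015 ]
 [ 0.4339 -0.002   0.015 ]
 [ 0.4959 -0.0117  0.015 ]]
```

```bash
python3 -m crank '[[0.03,0,-1,0,0.4],[0,0,-1,0,0.4],[0,0,-1,0,0.4],[0,0,-1,0,0.4],[0,0,-1,0,0.4]]'
python3 -m crank '[[0,0,-0.4,0,0.4],[0,0,-0.25,0,0.4],[0,0,0,0,0.4],[0,0,0,0,0.4]]'
python3 -m crank '[[0,0,0,0,1],[0,0,0,0,1],[0,0,0,0,1],[0,0,0,0,1],[0,0,0,0,1]]' 100
python3 - <<'E'
from h import *
st()
for n in ("scene","wrist"): cv2.imwrite(f"pics/{n}2.png",optics.camera(n)["frame"])
E
```

```text
clock: 2.3
position: [0.4852, 0.1122, 0.0302]
ee_rot: [0.265, 3.129, 0.001]
wrist_force: [0.6, -0.1, -0.4]
finger_gap: 0.0513
clock: 2.7
position: [0.4865, 0.1114, 0.0062]
ee_rot: [0.268, 3.129, 0.001]
wrist_force: [0.4, -0.5, 0.5]
finger_gap: 0.0512
clock: 3.2
position: [0.4867, 0.1108, 0.006]
ee_rot: [0.27, 3.128, 0.001]
wrist_force: [0.4, 0.2, 3.2]
finger_gap: 0.0123
t 3.2 pos [0.4867 0.1108 0.006 ] tooly 80.15 z [ 0.002  0.    -1.   ] gap 0.0123 F [0.4  0.16 3.18] j [ 0.09  0.29 -0.55  0.73  0.    0.27]
```

View pics/wrist2.png

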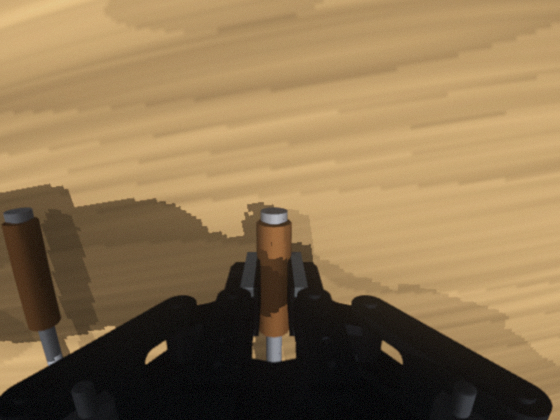

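```bash
python3 -m crank '[[0,0,0,0,0.6],[0,0,0,0,0.6],[0,0,-0.1,0,0.6],[0,0,0,0,0.6]]'
python3 -m crank '[[0,0,0,0,1],[0,0,0,0,1],[0,0,0,0,1],[0,0,0,0,1],[0,0,0,0,1]]' 60
python3 - <<'E'
from h import *
st()
E
```

```text
clock: 3.7
position: [0.4845, 0.1106, 0.0004]
ee_rot: [-0.269, -3.128, 0.001]
wrist_force: [-0.3, 1.0, -0.6]
finger_gap: 0.0344
clock: 4.2
position: [0.4853, 0.1107, 0.0012]
ee_rot: [-0.269, -3.129, -0.0]
wrist_force: [-0.8, -0.1, -0.8]
finger_gap: 0.0141
t 4.2 pos [0.4853 0.1107 0.0012] tooly 80.16 z [-0.001  0.    -1.   ] gap 0.0141 F [-0.79 -0.09 -0.79] j [ 0.09  0.3  -0.56  0.72  0.    0.27]
```

```bash
python3 -m crank '[[-0.01,-0.1,0.36,0,1],[-0.01,-0.1,0.36,0,1],[-0.02,-0.18,0.32,0,1],[-0.02,-0.18,0.32,0,1],[0,0,0,0,1]]' 80
python3 - <<'E'
from h import *
st()
for n in ("scene","wrist"): cv2.imwrite(f"pics/{n}3.png",optics.camera(n)["frame"])
E
```

```text
clock: 4.7
position: [0.4847, 0.0875, 0.0575]
ee_rot: [0.271, 3.126, -0.0]
wrist_force: [0.5, 0.8, -1.4]
finger_gap: 0.0133
t 4.7 pos [0.4847 0.0875 0.0575] tooly 80.08 z [ 0.003 -0.    -1.   ] gap 0.0133 F [ 0.53  0.81 -1.38] j [ 0.05  0.2  -0.52  0.84 -0.    0.22]
```

View pics/scene3.png

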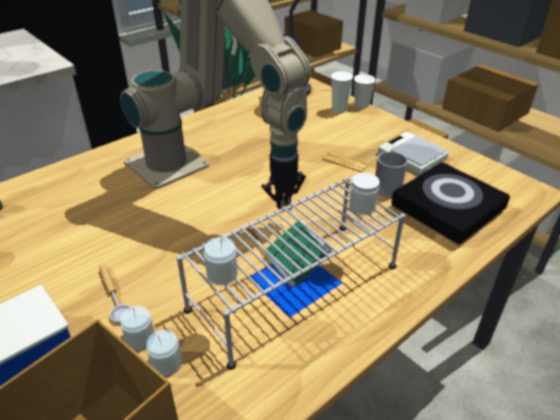

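View pics/wrist3.png

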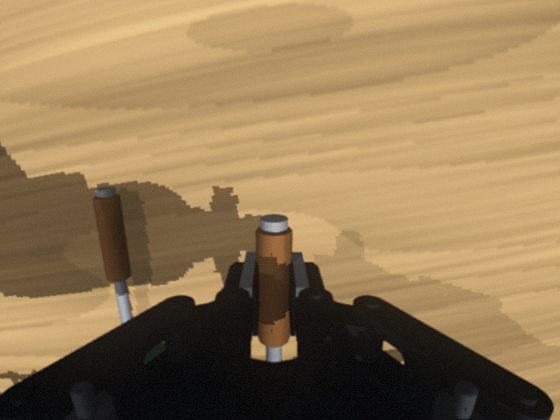

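The tray is tilting about its far edge as intended and the grip is holding. I'll continue the arc.

```bash
python3 -m crank '[[-0.02,-0.26,0.27,0,1],[-0.02,-0.26,0.27,0,1],[-0.03,-0.33,0.25,0,1],[-0.03,-0.33,0.25,0,1],[0,0,0,0,1]]'
python3 - <<'E'
from h import *
st()
for n in ("scene","wrist"): cv2.imwrite(f"pics/{n}4.png",optics.camera(n)["frame"])
E
```

```text
clock: 5.3
position: [0.4804, 0.0391, 0.0991]
ee_rot: [0.274, 3.127, -0.001]
wrist_force: [-1.6, -0.5, -2.0]
finger_gap: 0.0135
t 5.3 pos [0.4804 0.0391 0.0991] tooly 80.0 z [ 0.003 -0.001 -1.   ] gap 0.0135 F [-1.65 -0.49 -2.02] j [-0.05  0.14 -0.5   0.93 -0.    0.12]
```

View pics/scene4.png

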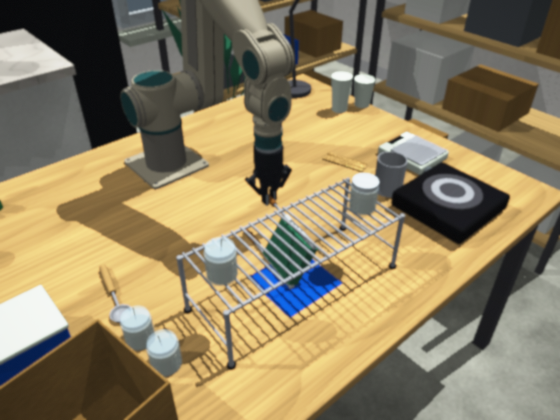

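View pics/wrist4.png

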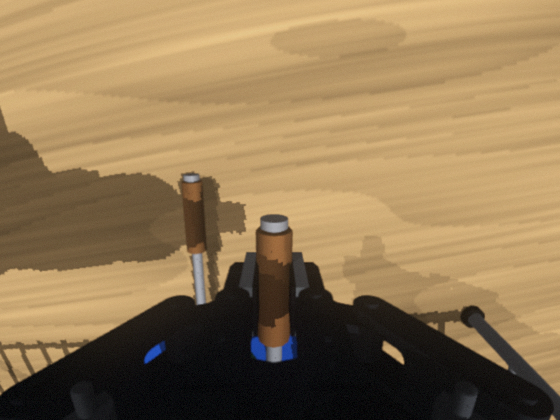

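```bash
python3 -m crank '[[-0.03,-0.38,0.15,0,1],[-0.03,-0.38,0.15,0,1],[-0.03,-0.4,0.04,0,1],[-0.03,-0.4,0.04,0,1]]'
python3 -m crank '[[-0.03,-0.4,-0.04,0,1],[-0.03,-0.4,-0.04,0,1],[-0.03,-0.38,-0.15,0,1]]'
python3 - <<'E'
from h import *
st()
for n in ("scene","wrist"): cv2.imwrite(f"pics/{n}5.png",optics.camera(n)["frame"])
E
```

```text
clock: 5.8
position: [0.473, -0.0205, 0.1136]
ee_rot: [-0.266, -3.127, -0.004]
wrist_force: [-7.6, 2.1, 11.6]
finger_gap: 0.0133
clock: 6.1
position: [0.4712, -0.0697, 0.1048]
ee_rot: [0.27, 3.129, -0.003]
wrist_force: [-0.3, -1.2, 0.8]
finger_gap: 0.0132
t 6.1 pos [ 0.4712 -0.0697  0.1048] tooly 80.15 z [ 0.001 -0.002 -1.   ] gap 0.0132 F [-0.28 -1.17  0.83] j [-0.28  0.12 -0.51  0.94 -0.   -0.11]
```

View pics/scene5.png

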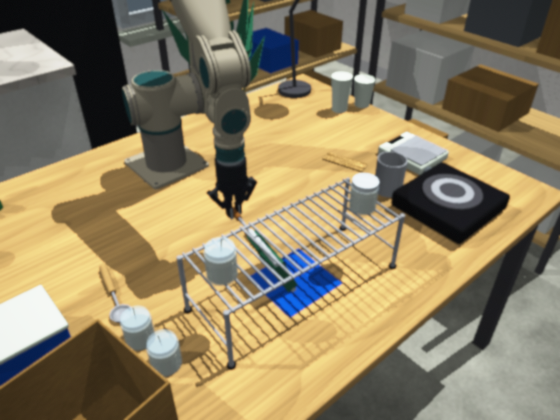

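View pics/wrist5.png

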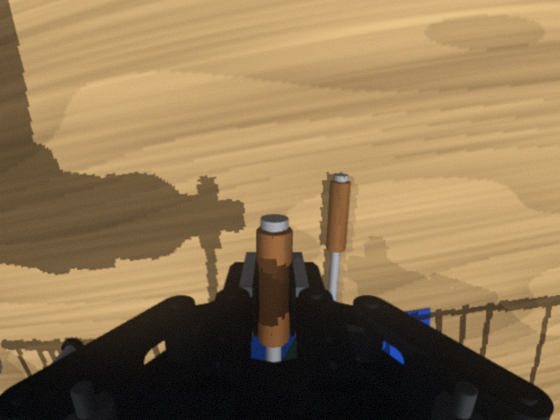

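```bash
python3 -m crank '[[0,-0.38,-0.15,0,1],[0,-0.33,-0.25,0,1],[0,-0.33,-0.25,0,1],[0,-0.26,-0.27,0,1],[0,-0.26,-0.27,0,1]]'
python3 - <<'E'
from h import *
st()
for n in ("scene","wrist"): cv2.imwrite(f"pics/{n}6.png",optics.camera(n)["frame"])
E
```

```text
clock: 6.7
position: [0.4703, -0.1313, 0.0543]
ee_rot: [-0.269, -3.129, -0.001]
wrist_force: [0.2, -0.1, -2.2]
finger_gap: 0.0135
t 6.7 pos [ 0.4703 -0.1313  0.0543] tooly 80.17 z [-0.001  0.001 -1.   ] gap 0.0135 F [ 0.22 -0.08 -2.16] j [-0.4   0.21 -0.53  0.84  0.   -0.23]
```

View pics/scene6.png

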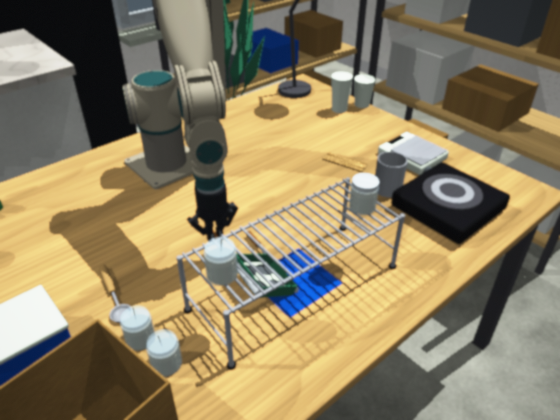

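View pics/wrist6.png

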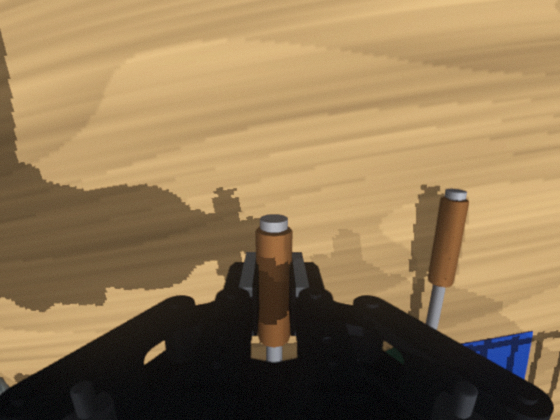

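```bash
python3 -m crank '[[0,-0.18,-0.32,0,1],[0,-0.18,-0.32,0,1],[0,-0.1,-0.34,0,1],[0,-0.1,-0.34,0,1],[0,0,0,0,1]]'
python3 - <<'E'
from h import *
st()
for n in ("scene","wrist","top"): cv2.imwrite(f"pics/{n}7.png",optics.camera(n)["frame"])
f=cv2.imread("pics/top7.png");cv2.imwrite("pics/top7z.png",cv2.resize(f[110:270,205:415],None,fx=3.8,fy=3.7,interpolation=cv2.INTER_CUBIC))
E
```

```text
clock: 7.3
position: [0.4709, -0.1536, 0.0016]
ee_rot: [-0.27, -3.13, -0.001]
wrist_force: [0.3, 0.7, -1.4]
finger_gap: 0.0135
t 7.3 pos [ 0.4709 -0.1536  0.0016] tooly 80.14 z [-0.     0.001 -1.   ] gap 0.0135 F [ 0.33  0.66 -1.36] j [-0.45  0.29 -0.56  0.72  0.   -0.27]
```

View pics/top7z.png

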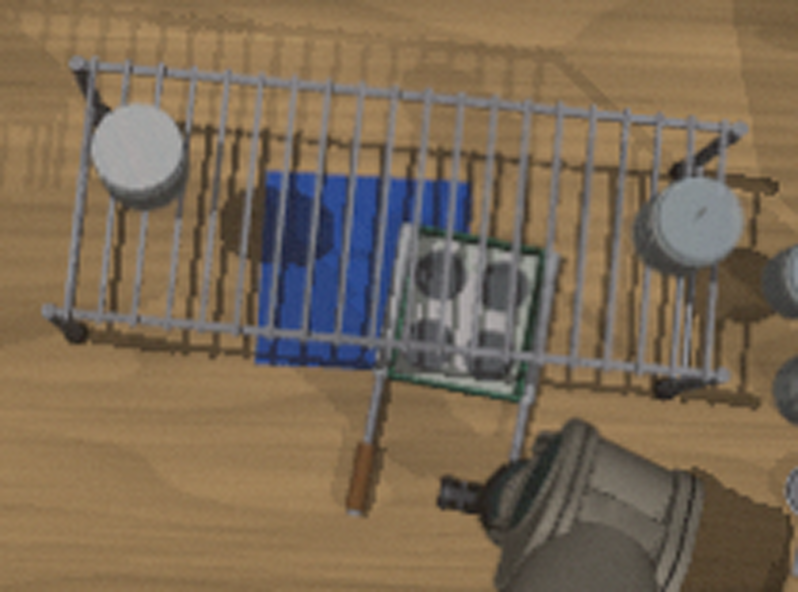

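View pics/wrist7.png

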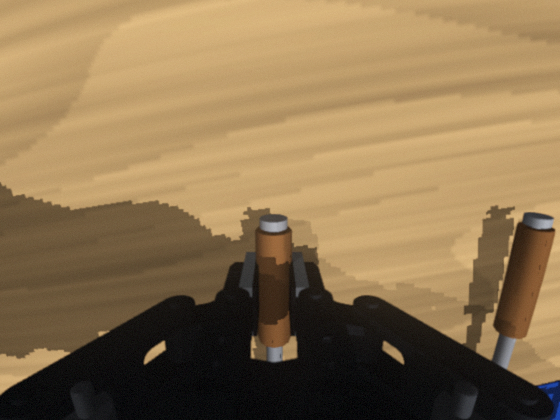

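```bash
cat > m.py <<'E'
from h import *
import sys
c=optics.camera("top")
def P(a,z): return ray(c,np.array([[x/3.8+205,y/3.7+110] for x,y in a])-0.35,z)
def q(a,z):
    r=P(a,z); e=(r[0]+r[1]-r[2]-r[3])[:2]; f=(r[0]+r[3]-r[1]-r[2])[:2]
    return r.mean(0)[:2], np.degrees(np.arctan2(e[1],e[0])), np.degrees(np.arctan2(-f[0],f[1])), np.linalg.norm(e)/2,np.linalg.norm(f)/2
E
python3 - <<'E'
from m import *
print(q([(268,172),(470,182),(463,372),(257,363)],0))
print(q([(410,226),(550,250),(527,400),(385,375)],.03))
print(P([(361,478)],.015))
E
```

```text
(array([ 0.66699108, -0.03738265]), np.float64(-1.5126755577129338), np.float64(-1.264953419386352), np.float64(0.163950567706347), np.float64(0.1697339796524077))
(array([ 0.6308903 , -0.12026953]), np.float64(-8.026985009474481), np.float64(-8.647311238674465), np.float64(0.12698325607272076), np.float64(0.11653419019820845))
[[ 0.49146003 -0.03690051  0.015     ]]
```

```bash
python3 -m crank '[[0.11,0.15,0,0.1,1],[0.11,0.15,0,0.1,1],[0.11,0.15,0,0.1,1],[0.11,0.15,0,0.1,1],[0.11,0.15,0,0.1,1]]'
python3 -m crank '[[0.11,0.15,0,0.1,1],[0.11,0.15,0,0.1,1],[0.11,0.15,0,0.1,1],[0.11,0.15,0,0.1,1],[0.11,0.15,0,0.07,1]]'
python3 -m crank '[[0,0,0,0,1],[0,0,0,0,1]]'
python3 - <<'E'
from h import *
st()
for n in ("wrist","top"): cv2.imwrite(f"pics/{n}8.png",optics.camera(n)["frame"])
f=cv2.imread("pics/top8.png");cv2.imwrite("pics/top8z.png",cv2.resize(f[110:270,205:415],None,fx=3.8,fy=3.7,interpolation=cv2.INTER_CUBIC))
E
```

```text
clock: 8.0
position: [0.4934, -0.1227, 0.003]
ee_rot: [0.149, 3.138, -0.0]
wrist_force: [-0.5, -1.3, -1.5]
finger_gap: 0.0132
clock: 8.5
position: [0.5151, -0.0928, 0.0029]
ee_rot: [-0.04, -3.141, 0.0]
wrist_force: [-0.2, -1.4, -1.7]
finger_gap: 0.0133
clock: 8.7
position: [0.5152, -0.0929, 0.003]
ee_rot: [0.04, 3.141, 0.001]
wrist_force: [1.4, -0.4, -1.3]
finger_gap: 0.0134
t 8.7 pos [ 0.5152 -0.0929  0.003 ] tooly 88.55 z [ 0.001  0.001 -1.   ] gap 0.0134 F [ 1.36 -0.44 -1.28] j [-0.3   0.33 -0.5   0.74  0.   -0.28]
```

View pics/top8z.png

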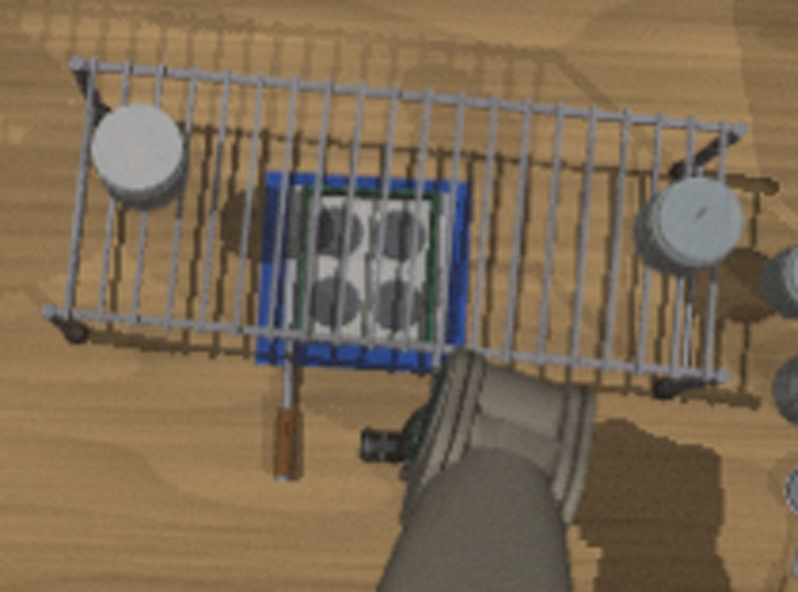

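View pics/wrist8.png

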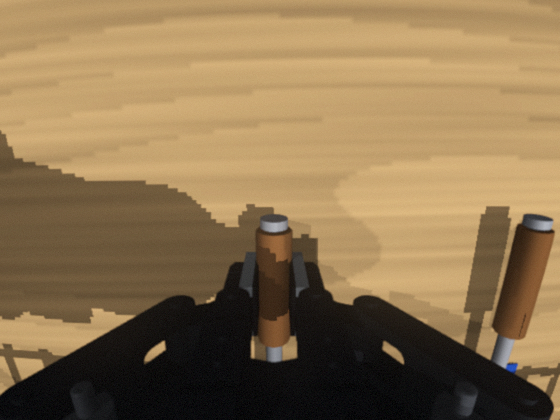

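```bash
python3 - <<'E'
from m import *
b=P([(285,441)],.015)[0][:2]; a=np.array([.5152,-.0929]); d=b-a
y=np.arctan2(-d[0],d[1]); print(b,np.linalg.norm(d),np.degrees(y),(a+b)/2+.15*np.array([np.cos(y),np.sin(y)]))
print(q([(303,188),(440,193),(434,348),(297,342)],.03))
E
```

```text
[0.52089544 0.02557524] 0.1186120568551468 -2.7522500653963475 [ 0.66787469 -0.04086498]
(array([ 0.66653995, -0.03866028]), np.float64(-1.0642422520400696), np.float64(-0.8740116669748557), np.float64(0.1299213230495278), np.float64(0.11137141256084714))
```

```bash
python3 -m crank '[[0,0,0,0,0.6],[0,0,0,0,0.5],[0,0,0,0,0.5],[0,0,0,0,0.5]]'
python3 -m crank '[[0,0,0.3,0,0.5],[0,0,0.6,0,0.5],[0,0,0.8,0,0.5],[-0.3,0,1,0,0.5],[-0.5,-0.3,1,0,0.5]]'
python3 -m crank '[[-0.5,-0.8,0.8,0,0.5],[-0.3,-0.9,0,0,0.5],[0,-0.9,0,0,0.5],[0,0,0,0,0.5],[0,0,0,0,0.5]]'
python3 - <<'E'
from h import *
st()
for n in ("scene","top"): cv2.imwrite(f"pics/{n}9.png",optics.camera(n)["frame"])
f=cv2.imread("pics/top9.png");cv2.imwrite("pics/top9z.png",cv2.resize(f[110:270,205:415],None,fx=3.8,fy=3.7,interpolation=cv2.INTER_CUBIC))
E
```

```text
clock: 9.25
position: [0.5149, -0.0935, 0.003]
ee_rot: [0.042, 3.141, -0.0]
wrist_force: [-0.1, -0.4, 1.2]
finger_gap: 0.0425
clock: 9.75
position: [0.4831, -0.1048, 0.1531]
ee_rot: [0.038, 3.14, 0.0]
wrist_force: [1.4, -0.1, 0.3]
finger_gap: 0.0425
clock: 10.25
position: [0.4506, -0.2098, 0.1836]
ee_rot: [0.044, 3.141, 0.0]
wrist_force: [0.3, 0.1, -0.2]
finger_gap: 0.0426
t 10.25 pos [ 0.4506 -0.2098  0.1836] tooly 88.39 z [ 0.001  0.    -1.   ] gap 0.0426 F [ 0.31  0.15 -0.25] j [-0.57  0.08 -0.37  1.12  0.   -0.54]
```

View pics/top9z.png

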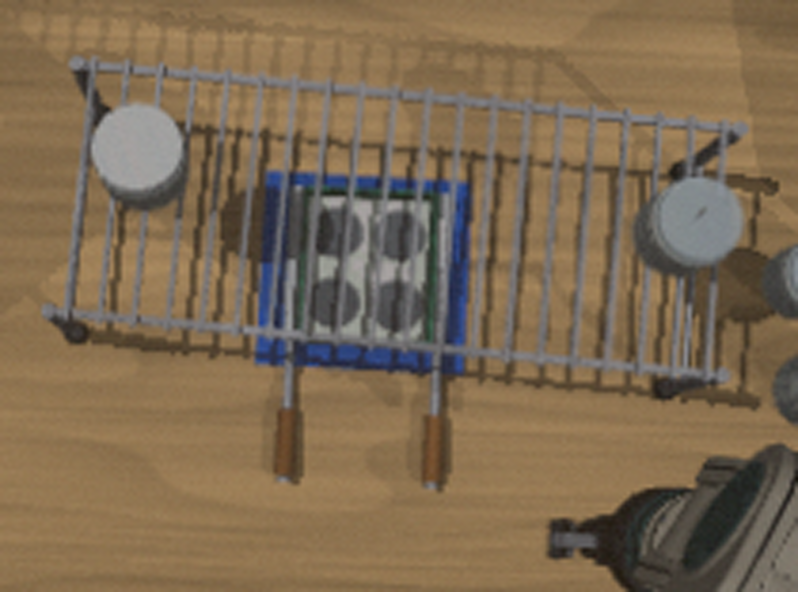

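View pics/scene9.png

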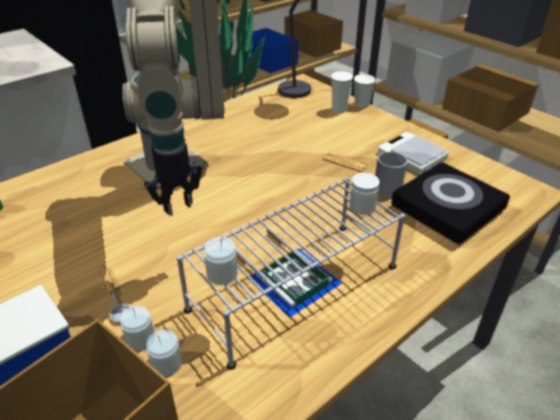

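```bash
python3 - <<'E'
from m import *
r=P([(286,443),(434,450)],.015)[:,:2]; d=r[0]-r[1]; y=np.arctan2(-d[0],d[1])
print(np.degrees(y), r.mean(0)+.15*np.array([np.cos(y),np.sin(y)]))
from rig import order
print(order.close_job())
E
```

```text
-1.4552954197263037 [ 0.66766382 -0.0394303 ]
the job is handed in; nothing more can be done
None
```

The tray is on the blue mat, open side up, centred and square. The job was handed in at about 10 s of robot time, and the hand-in gave no verdict.

- **Tipping:** I gripped handle a (the left one) and swung it in an arc over the tray's far edge. The tray turned over under the rack and came down with its white inside showing.
- **Sliding:** still holding that handle, I slid the tray along the table onto the mat, turning it about 8° to line it up. Then I let go and moved the arm clear.
- **Last checks:** the last top view put the tray centre at (0.668, -0.039) and the mat centre at (0.667, -0.037). That is about 2 mm apart; camera calibration is also good to about 2 mm. The tray's yaw was -1.5° against -1.4° for the mat.
- **Other objects:** the rack and jars show no movement in the last pictures. I judged this, and the spoon, pitcher and sticks, by eye and did not measure them.
- **What disagreed:**
    - My first grip on the handle was about 5 mm too high, so I opened and regripped lower before lifting.
    - While passing upright, the wrist force reached about 12 N, from the tray pressing on the table.
    - Before release, yaw read -2.8° from the handles and -1.0° from the box corners, both well within tolerance.

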